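Bear the plant stand's levelling foot on its pad

TASK

Slide the dark wooden pad along the bench so that its yellow spot lies right under the plant stand's rubber foot. Then turn the red knob clockwise by hand-feel until the foot has just come down onto the pad and lightly holds it: a light touch, no pressing hard. Let go of everything and leave the bottle, rake and tamper where they are.

Things in the scene. Friction and masses are not known exactly. Their poses are not given: they have to be found in the camera images.
- knob_grip (a point): Point on the axis of the red round fluted knob of the levelling foot, at the height to grip, 22 mm above the knob's underside and 14 mm below its top; 134 mm above the bench at the start. Knob 38 mm in diameter, 36 mm tall, a white line on its top; z up, x along the line. It can be gripped at any yaw.
- knob: The red knob with the foot it carries; origin on the axis at the knob's underside, z up. Turned clockwise seen from above, knob, screw and foot sink 12 mm per turn (1.9 mm per rad), 6.5 rad in all. It needs about 0.05 N m to turn freely and stays where it is left. Touching the pad, the foot rubs on it and turns harder: very roughly 0.015 N m more for each newton of its load.
- stem: The steel screw, with knob and foot; origin at the knob's underside. The foot, a black rubber sole 60 mm wide, 12 mm tall, hangs below on the axis and turns with the knob. How far down it reaches differs each time and is not measured: at the start its underside is 14.5 to 19.5 mm above the bench (2.5 to 7.5 mm above the pad's top). Touching, it gives 1 mm for each 6 N.
- stand: Low wooden plant stand with a potted shrub, fixed. Origin on the bench straight below the knob's axis; x points from the foot back to the stand. Board 260 x 220 mm, top at 78 mm, beginning 45 mm behind (+x of) the axis; front legs 22 mm thick at x = 65, y = +-90 mm. Pot 128 mm wide, 215 mm behind the axis, shrub up to 265 mm high. Bench before and beside the foot is free.
- bracket (a point): Top of the steel bracket that the foot's screw passes through, on the axis, 86 mm above the bench; the bracket is 44 mm wide and juts out to 24 mm in front of the axis.
- pad_grip (a point): Centre of the upright pale wooden grip of the pad (34 mm along x, 22 mm along y, 40 mm tall), 32 mm above the bench, 20 mm above the pad's top; x points along the pad from the grip to the yellow spot, z up. The pad is a dark board 155 x 84 mm, 12 mm thick, about 0.2 kg, that lies loose on the bench and reaches 18 mm behind and 137 mm ahead of the grip's centre.
- pad_spot (a point): Centre of the yellow spot (56 mm wide) on the pad's top, 105 mm ahead (+x) of the grip's centre, 12 mm above the bench.
- pad: The pad with its grip; origin on its underside below the grip's centre, x towards the spot.
- bottle_mid (a point): Middle of a standing capped green glass bottle, 66 mm wide, 200 mm tall, beside the stand (on its +y side). Not to be disturbed.
- rake_mid (a point): Hand rake lying on the bench beyond the pad, about 250 mm long with its tines along +x, 75 mm wide, up to 22 mm high; the point lies near its middle. Not to be disturbed.
- tamper_mid (a point): Middle of a standing wooden pot tamper, foot 84 mm wide, 124 mm tall. Not to be disturbed.
Mind the look-alikes: they are no part of the job. What is shaped like the pad but orange is not meant.

How it is judged:
By the outcome, as a careful person would: the job done as asked, in the order asked, and still so for the second after the job is handed in, with the robot touching nothing.
It also fails if it takes over 72 s, if anything falls off the work surface, if the arm or the gripper's body presses on something with over 40 N, if the wrist force passes 120 N, or if a joint passes its speed limit or range.

ROBOT

A 6-joint arm with a two-finger parallel gripper is mounted at the origin on the work surface. World frame = base frame: x ahead of the robot, y to its left, z up, the work surface at z = 0. Lengths are in m, angles in rad, forces in N, time in s.
With the tool pointing down it reaches from about 0.35 to 0.775 m from the base axis. Payload 7.3 kg.
Tool frame: the origin (TCP) lies on the centre line of the jaws, within the pads' length; the fingertips stand tip_reach ahead of it and the grasp point (between the pads) lies 6 mm ahead of it (tip_reach is the distance from the TCP to the fingertips, in m); x points along the fingers, y is the direction in which the jaws open and shut, and the axes are right-handed (so a half turn about x gives the same grasp; the last joint's range is limited). The gripper opens to 92 mm and grips with 3 to 60 N. Pads are 19 mm wide; open, the fingers measure 130 mm over their backs; the gripper's body (75 mm by 190 mm) begins 47 mm behind the grasp point.
Start: joints at [1.203, 0.342, 1.524, -0, 1.275, -0.146], TCP at [0.115, 0.512, 0.252] pointing down, gripper open.
Joint ranges: [-2.53, 2.53], [-0.77, 2.02], [0.04, 2.7], [-1, 4.14], [0.28, 2.66], [-3.11, 3.11]. Speed limits (rad/s): [2.57, 2.57, 3.14, 3.14, 3.14, 3.14].

INTERFACE

Orientations are given as [roll, pitch, yaw] about the fixed x, y, z axes, in that order (R = Rz(yaw) Ry(pitch) Rx(roll)).
In Python, from cell import observe, read_camera, get_calibration, hand_in, tip_reach gives the robot as it stands. The module is installed in compiled form; this text tells all that it offers.
- The arm moves only by the shell command python3 -m crank 'ROWS' [FORCE]. ROWS is JSON, a list of rows, each an object of numbers: "fingers": the opening, from -1 (shut) to 1 (fully open); "tx", "ty", "tz": the shift along the tool's x, y, z in units of 40 mm (1.0 is 40 mm); "roll": the turn about the tool's x in units of 10 degrees (1.0 is 10 degrees). In form: [{"fingers": .., "tx": .., "ty": .., "tz": .., "roll": ..}, ...]. A call has exactly 8 rows; each row is the pose to reach, as a shift and turn from the pose commanded when the call began, along the tool's axes at that moment; what a row does not reach only later rows make up. A row lasts 1/8 s, in which the tool goes at most 62.5 mm and 10.7 degrees, less where a joint would pass 70% of its speed; a pose out of reach is approached as far as the arm can. A call with a gripper value outside its range is refused whole. The fingers move at their own pace and stop on an object; FORCE is the grip in N (left out, the last holds). Time passes only in rows, so rows that repeat a pose let the fingers close, or fill a call up. It gives the time, the measured TCP pose, the force and the opening at its end, in the units of the state.
- observe(): the state, without advancing time (a new reading comes with each control period).
- read_camera(name): name is "scene" or "top"; returns (picture, depth): 384x512x3 uint8, red, green, blue; 384x512 float32, m along the optical axis (not along the pixel's ray), 0 where there is no reading.
- get_calibration(name): a dict with "vertical_fov" (degrees; the focal length in pixels is half the picture's height over the tangent of half this angle, whatever the lens; pixels are square), "cx", "cy" (the principal point, pixels), "dist_coeffs" ([k1, k2, p1, p2, k3] as OpenCV has them; the pictures are not rectified), "pose" (4x4, takes a point from camera to world coordinates). Camera axes: x right, y down, z forward; pixel columns grow to the right and rows downward; lengths in m; the calibration is good to about 2 mm. A picture is of the moment at which its call begins. get_calibration takes no time and is no camera call.
- hand_in(): hands the job in, once; it reports no verdict.
The state is a dict: "time": time; "qpos": joint angles; "qvel": joint speeds; "joint_efforts": joint torques, N m; "tool_pos": TCP position; "tool_rot": TCP orientation; "contact_force": force on the tool from outside, world axes, zero at the start; "torque": the same for the moment, N m; "opening": finger opening in m.
Only numpy, scipy, OpenCV 4.12 (cv2) and the standard library are available. Lean on these libraries where they do the work, as an engineer would, in place of code of your own. Each camera call takes 0.05 s, during which the arm holds its last target. There are 200 camera calls.

## Working session

There is one attempt and no reset: what is moved stays moved. The work goes in short steps, Python scripts to look and compute and a shell command to move; the robot and the scene stay as the last step left them, time stands still between calls to the robot, and variables do not carry over. Pictures are saved under pics/ and viewed, about 8 in all and at most 12, crops included, and the job is handed in when it is done.

```bash
mkdir -p pics
cat > h.py <<'E'
import numpy as np, cv2
from cell import *
def cam(n):
    im,d=read_camera(n); return im,d,get_calibration(n)
def ray(c,uv,shape=(384,512)):
    f=shape[0]/2/np.tan(np.radians(c['vertical_fov'])/2)
    K=np.array([[f,0,c['cx']],[0,f,c['cy']],[0,0,1.]])
    p=cv2.undistortPoints(np.array(uv,float).reshape(-1,1,2),K,np.array(c['dist_coeffs'],float))[:,0]
    P=np.array(c['pose']); d=np.c_[p,np.ones(len(p))]@P[:3,:3].T
    return P[:3,3],d
def onz(c,uv,z):
    o,d=ray(c,uv); return o+d*((z-o[2])/d[:,2])[:,None]
def save(im,n): cv2.imwrite('pics/'+n,im[:,:,::-1])
E
python3 - <<'E'
from h import *
a,_,c=cam('scene');b,_,t=cam('top')
save(a,'s0.png');save(b,'t0.png')
print(observe(),tip_reach if not callable(tip_reach) else tip_reach())
for k in(c,t):print(np.round(k['pose'],3).tolist(),k['vertical_fov'])
E
```

```text
{'time': 0.1, 'qpos': array([ 1.20297798e+00,  3.42629352e-01,  1.52493617e+00,  8.58237310e-06,
        1.27539776e+00, -1.45929275e-01]), 'qvel': array([ 0.00115171, -0.00245044, -0.00327956, -0.0003658 , -0.00180499,
        0.00197119]), 'joint_efforts': array([ 2.30752157e-03, -4.32004309e+01, -2.44696265e+01,  7.20399851e-02,
        5.25735843e-02, -6.97128576e-05]), 'tool_pos': array([0.11535598, 0.51182604, 0.25112161]), 'tool_rot': array([-1.72271344,  1.56942567, -1.94460502]), 'contact_force': array([-0.2448385 ,  0.33831079,  0.37273023]), 'torque': array([-0.00809002,  0.01618979,  0.01806752]), 'opening': 0.09226092857360331} 0.025
[[0.58, 0.482, -0.657, 1.13], [0.814, -0.33, 0.477, -0.243], [0.013, -0.812, -0.584, 0.598], [0.0, 0.0, 0.0, 1.0]] 52.03537339667245
[[-0.022, -0.992, 0.125, 0.453], [-1.0, 0.024, 0.009, 0.155], [-0.012, -0.124, -0.992, 1.037], [0.0, 0.0, 0.0, 1.0]] 51.78934802062194
```

View pics/s0.png

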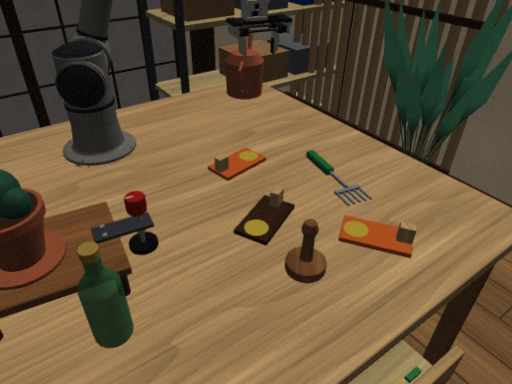

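View pics/t0.png

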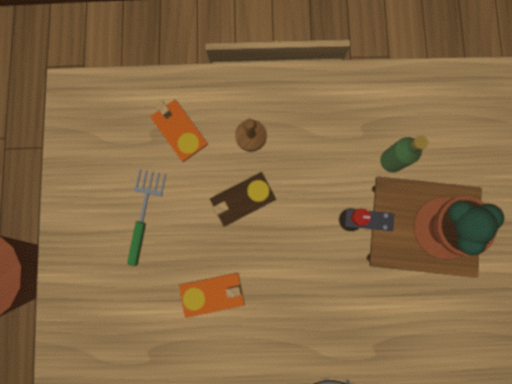

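The scene view shows the dark pad (spot ~(257,228), grip ~(277,198)) and the red knob at ~(135,203). The top view shows the spot at ~(258,191), grip at ~(220,208), knob at ~(361,217), foot at ~(351,219), and tamper at ~(251,135).

```bash
cat > meas.py <<'E'
from h import *
def comps(im,f,box):
    hsv=cv2.cvtColor(im,cv2.COLOR_RGB2HSV).astype(int); m=f(*np.moveaxis(hsv,2,0)).astype(np.uint8)
    u0,v0,u1,v1=box; k=np.zeros_like(m);k[v0:v1,u0:u1]=m[v0:v1,u0:u1]
    k=cv2.morphologyEx(k,cv2.MORPH_OPEN,np.ones((2,2),np.uint8))
    cs=cv2.findContours(k,cv2.RETR_EXTERNAL,cv2.CHAIN_APPROX_NONE)[0]
    return max(cs,key=cv2.contourArea) if cs else None
red=lambda h,s,v:((h<5)|(h>174))&(s>180)&(v>70)
yel=lambda h,s,v:(h>20)&(h<32)&(s>180)&(v>110)
dark=lambda h,s,v:(v<75)
def cen(c): 
    m=cv2.moments(c); return m['m10']/m['m00'],m['m01']/m['m00']
E
python3 - <<'E'
from meas import *
b,d,t=cam('top');a,ds,s=cam('scene')
for n,im,c,kb,sb,pb in(('top',b,t,(340,200,385,235),(240,172,276,210),(200,165,285,235)),('scene',a,s,(115,180,155,222),(235,210,275,245),(230,190,300,245))):
    k=comps(im,red,kb); y=comps(im,yel,sb); p=comps(im,dark,pb)
    print(n,'knob',cv2.boundingRect(k),np.round(onz(c,[cen(k)],.14),4),'spot',cen(y),np.round(onz(c,[cen(y)],.012),4))
    r=cv2.minAreaRect(p); q=cv2.boxPoints(r);w=onz(c,q,.012);print('pad',np.round(w[:,:2],3).tolist(),np.round(w.mean(0),3))
x=cv2.resize(b[160:240,195:395],None,fx=4,fy=4,interpolation=cv2.INTER_CUBIC)
y=cv2.resize(a[170:270,85:305],None,fx=3.63,fy=3,interpolation=cv2.INTER_CUBIC)[:, :800]
y=cv2.resize(y,(800,280)); save(np.vstack([x,y]),'c1.png')
E
```

```text
top knob (353, 211, 17, 15) [[ 0.5019 -0.0655  0.14  ]] spot (258.76431492842534, 191.37883435582822) [[0.5842 0.1644 0.012 ]]
pad [[0.565, 0.289], [0.632, 0.156], [0.561, 0.121], [0.496, 0.253]] [0.564 0.205 0.012]
scene knob (127, 192, 19, 12) [[ 0.5031 -0.0628  0.14  ]] spot (256.81611316113157, 228.1672816728167) [[0.5918 0.1662 0.012 ]]
pad [[0.574, 0.115], [0.475, 0.288], [0.582, 0.29], [0.661, 0.127]] [0.573 0.205 0.012]
```

View pics/c1.png

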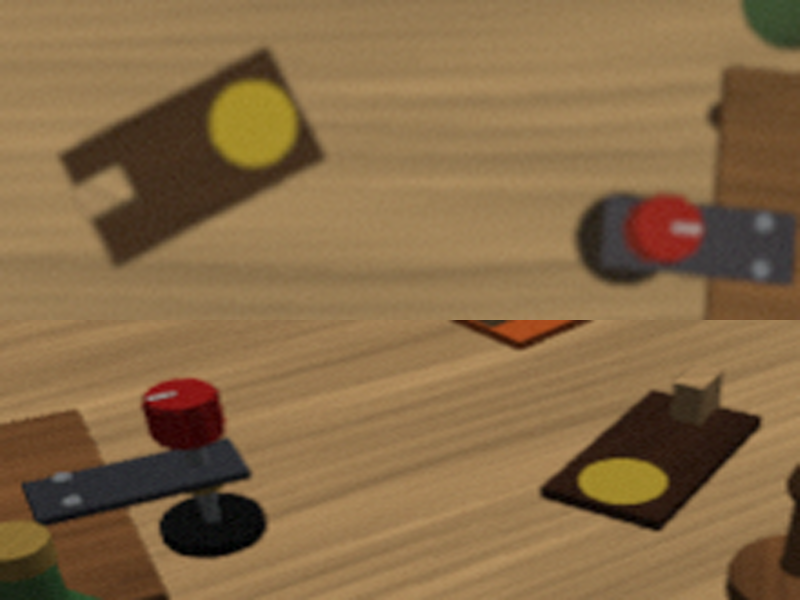

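The crop shows the pad, spot and grip, and in the scene view the whole black foot. I'll fix the axis from the foot and knob top, then work out the grip target.

```bash
cat >> meas.py <<'E'
from scipy.spatial.transform import Rotation as R
def tool():
    o=observe(); M=R.from_euler('xyz',o['tool_rot']).as_matrix(); return o,M
def togo(target,yaw_y,o,M):
    """shift in tool axes (units of 40mm) and roll (units 10deg) to bring tool y to world yaw_y (mod 180)"""
    d=M.T@(np.array(target)-o['tool_pos'])/.04
    cur=np.arctan2(M[1,1],M[0,1]); r=-np.degrees(yaw_y-cur); r=(r+90)%180-90   # tool x down: +roll = clockwise
    return np.round(d,3),round(r/10,3)
E
python3 - <<'E'
from meas import *
b,d,t=cam('top');a,ds,s=cam('scene')
# foot in scene: black, ellipse
m=lambda h,S,v:(v<45)
f=comps(a,m,(125,228,165,258)); e=cv2.fitEllipse(cv2.convexHull(f)); print('foot scene',e,onz(s,[e[0]],.023).round(4), cv2.boundingRect(f))
redl=lambda h,S,v:((h<8)|(h>172))&(S>120)&(v>40)
for im,c,bx,n in((b,t,(340,200,385,235),'top'),(a,s,(115,180,155,222),'scene')):
    k=comps(im,redl,bx);r=cv2.boundingRect(k);print(n,r,onz(c,[cen(k)],.148 if n=='top' else .13).round(4))
# triangulate spot with depth & both rays
for im,dd,c,bx in((b,d,t,(240,172,276,210)),(a,ds,s,(235,205,280,248))):
    y=comps(im,yel,bx);e=cv2.fitEllipse(y);u,v=e[0]; o,D=ray(c,[e[0]]); print('spot',e,onz(c,[e[0]],.012).round(4),'depth pt',(o+D*dd[int(round(v)),int(round(u))]).round(4))
# knob depth
u,v=360,217
o,D=ray(t,[(u,v)]);print('knob top depth',(o+D*d[v,u]).round(4))
# pale grip in top
pale=lambda h,S,v:(v>110)
g=comps(b,pale,(211,200,231,217));
o,M=tool();print(M.round(3).tolist(),o['qpos'].round(3))
# bracket direction
dk=lambda h,S,v:(S<75)&(v<100)
q=comps(b,dk,(366,205,396,235));print('bracket',cv2.minAreaRect(q))
# depth of bench beside
for uv in((300,250),(230,250)):
    O,D=ray(t,[uv]);print((O+D*d[uv[1],uv[0]]).round(4))
E
```

```text
foot scene ((144.00401306152344, 243.996826171875), (21.801816940307617, 28.96902847290039), 76.3244857788086) [[ 0.5078 -0.0675  0.023 ]] (130, 233, 29, 22)
top (352, 210, 20, 17) [[ 0.5009 -0.0646  0.148 ]]
scene (126, 192, 22, 25) [[ 0.5107 -0.0673  0.13  ]]
spot ((258.91705322265625, 191.1917724609375), (20.307315826416016, 20.665912628173828), 162.61595153808594) [[0.5846 0.164  0.012 ]] depth pt [[0.5845 0.164  0.0134]]
spot ((256.8667297363281, 228.3603515625), (14.967239379882812, 23.89038848876953), 92.72563171386719) [[0.5924 0.1659 0.012 ]] depth pt [[0.5916 0.1665 0.0112]]
knob top depth [[ 0.5034 -0.0631  0.1474]]
[[-0.0, 0.22, 0.976], [-0.0, 0.976, -0.22], [-1.0, -0.0, -0.0]] [ 1.203  0.342  1.524  0.     1.275 -0.146]
bracket ((380.623779296875, 221.76239013671875), (26.26898193359375, 17.114639282226562), 5.710592269897461)
[[0.4299 0.0612 0.0027]]
[[ 0.4339  0.2428 -0.0007]]
```

```bash
python3 -m crank '[{"fingers":1,"tx":0.2,"ty":-0.3,"tz":1,"roll":0.6},{"fingers":1,"tx":0.4,"ty":-0.8,"tz":2.4,"roll":1.5},{"fingers":1,"tx":0.6,"ty":-1.3,"tz":3.8,"roll":2.5},{"fingers":1,"tx":1,"ty":-1.8,"tz":5.2,"roll":3.4},{"fingers":1,"tx":1.4,"ty":-2.3,"tz":6.6,"roll":4.2},{"fingers":1,"tx":1.8,"ty":-2.7,"tz":8,"roll":5.06},{"fingers":1,"tx":2,"ty":-3.0,"tz":9.2,"roll":5.06},{"fingers":1,"tx":2,"ty":-3.0,"tz":9.2,"roll":5.06}]' 20
cat > go.py <<'E'
import sys
from meas import *
x,y,z,w=map(float,sys.argv[1:5]); o,M=tool(); print(togo((x,y,z),np.radians(w),o,M),o['tool_pos'].round(4),'tool y yaw',np.degrees(np.arctan2(M[1,1],M[0,1])).round(2),'q6',o['qpos'][5].round(3),'t',o['time'])
E
python3 go.py .54 .259 .12 26.7
```

```text
time: 1.3
tool_pos: [0.4505, 0.3122, 0.1707]
tool_rot: [-1.036, 1.57, -2.145]
contact_force: [-0.5, 0.9, -0.5]
opening: 0.0917
(array([1.268, 1.412, 2.185]), np.float64(-0.026)) [0.4505 0.3122 0.1707] tool y yaw 26.44 q6 0.005 t 1.3
```

```bash
python3 -m crank '[{"fingers":1,"tx":0.2,"ty":0.5,"tz":0.8,"roll":0},{"fingers":1,"tx":0.6,"ty":1,"tz":1.6,"roll":0},{"fingers":1,"tx":1.0,"ty":1.412,"tz":2.185,"roll":0},{"fingers":1,"tx":1.27,"ty":1.412,"tz":2.185,"roll":0},{"fingers":1,"tx":1.27,"ty":1.412,"tz":2.185,"roll":0},{"fingers":1,"tx":1.27,"ty":1.412,"tz":2.185,"roll":0},{"fingers":1,"tx":1.27,"ty":1.412,"tz":2.185,"roll":0},{"fingers":1,"tx":1.27,"ty":1.412,"tz":2.185,"roll":0}]'
python3 go.py .54 .259 .043 26.7
python3 - <<'E'
from meas import *
b,d,t=cam('top');a,ds,s=cam('scene')
x=cv2.resize(b[145:245,180:300],(480,400),interpolation=cv2.INTER_CUBIC)
y=cv2.resize(a[130:255,220:320],(320,400),interpolation=cv2.INTER_CUBIC)
save(np.hstack([x,y]),'c2.png')
E
```

```text
time: 2.3
tool_pos: [0.5377, 0.2618, 0.1215]
tool_rot: [1.54, 1.57, 0.435]
contact_force: [0.5, 0.2, 0.3]
opening: 0.0921
(array([1.964, 0.018, 0.089]), np.float64(0.003)) [0.5377 0.2618 0.1215] tool y yaw 26.73 q6 -0.141 t 2.3
```

View pics/c2.png

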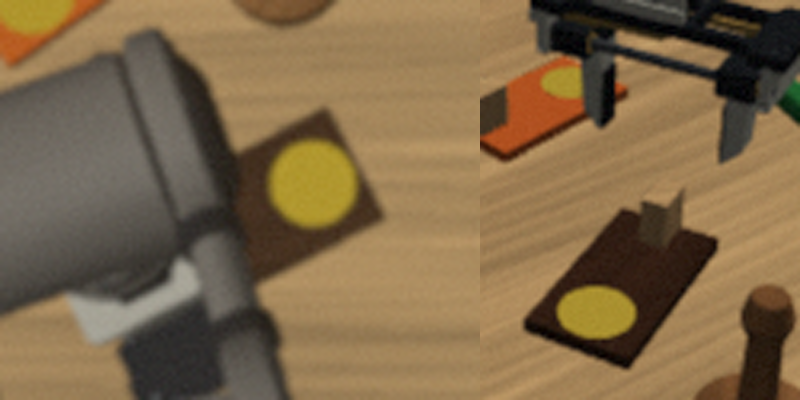

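Fingertips in the scene view are at about (257.5,169) and (298,180.6), straddling the grip. I'll compare them with the reported tip positions.

Run:
```python
from meas import *
s=get_calibration('scene');w=onz(s,[(257.5,169),(298,180.6)],.0965);print(w.round(4),w.mean(0))
g=onz(s,[(220+(661-480)/3.2,130+215*.3125)],.035);print('grip scene',g)
```

```text
[[0.4974 0.2349 0.0965]
 [0.5894 0.2822 0.0965]] [0.54339609 0.25855312 0.0965    ]
grip scene [[0.54818976 0.25644866 0.035     ]]
```

```bash
python3 -m crank '[{"fingers":1,"tx":0.4,"ty":0,"tz":0.08,"roll":0},{"fingers":1,"tx":1.0,"ty":0,"tz":0.08,"roll":0},{"fingers":1,"tx":1.6,"ty":0,"tz":0.08,"roll":0},{"fingers":1,"tx":1.96,"ty":0,"tz":0.08,"roll":0},{"fingers":1,"tx":1.96,"ty":0,"tz":0.08,"roll":0},{"fingers":-1,"tx":1.96,"ty":0,"tz":0.08,"roll":0},{"fingers":-1,"tx":1.96,"ty":0,"tz":0.08,"roll":0},{"fingers":-1,"tx":1.96,"ty":0,"tz":0.08,"roll":0}]' 15
python3 -m crank '[{"fingers":-1},{"fingers":-1},{"fingers":-1},{"fingers":-1},{"fingers":-1},{"fingers":-1},{"fingers":-1},{"fingers":-1}]' 15
python3 - <<'E'
from meas import *
b,d,t=cam('top');o,M=tool()
y=comps(b,yel,(230,165,285,220));e=cv2.fitEllipse(y);print(e,onz(t,[e[0]],.012),o['tool_pos'])
print('spot in tool',M.T@(onz(t,[e[0]],.012)[0]-o['tool_pos']),M.round(3).tolist())
E
```

```text
time: 3.4
tool_pos: [0.5396, 0.2587, 0.0432]
tool_rot: [1.468, 1.569, 0.363]
contact_force: [0.0, -0.4, -0.4]
opening: 0.0663
((258.71337890625, 191.3636474609375), (19.832868576049805, 20.256559371948242), 159.18544006347656) [[0.58419374 0.16455641 0.012     ]] [0.53949153 0.25869616 0.04310868]
spot in tool [ 0.03111402 -0.00238536  0.10418521] [[0.001, 0.893, 0.449], [0.0, 0.449, -0.893], [-1.0, 0.001, 0.0]]invalid input at $[0]: expected keys fingers, tx, ty, tz, roll
```

```bash
python3 -m crank '[{"fingers":-1,"tx":0,"ty":0,"tz":0,"roll":0},{"fingers":-1,"tx":0,"ty":0,"tz":0,"roll":0},{"fingers":-1,"tx":0,"ty":0,"tz":0,"roll":0},{"fingers":-1,"tx":0,"ty":0,"tz":0,"roll":0},{"fingers":-1,"tx":0,"ty":0,"tz":0,"roll":0},{"fingers":-1,"tx":0,"ty":0,"tz":0,"roll":0},{"fingers":-1,"tx":0,"ty":-0.1,"tz":0.15,"roll":0.1},{"fingers":-1,"tx":0,"ty":-0.2,"tz":0.3,"roll":0.2}]' 20
python3 -m crank '[{"fingers":-1,"tx":0,"ty":-0.2,"tz":0.3,"roll":0.4},{"fingers":-1,"tx":0,"ty":-0.4,"tz":0.6,"roll":0.8},{"fingers":-1,"tx":0,"ty":-0.7,"tz":1.0,"roll":1.2},{"fingers":-1,"tx":0,"ty":-1.0,"tz":1.5,"roll":1.6},{"fingers":-1,"tx":0,"ty":-1.3,"tz":2.0,"roll":2.0},{"fingers":-1,"tx":0,"ty":-1.6,"tz":2.4,"roll":2.4},{"fingers":-1,"tx":0,"ty":-1.8,"tz":2.7,"roll":2.8},{"fingers":-1,"tx":0,"ty":-1.9,"tz":2.9,"roll":3.17}]'
python3 go.py .5147 .0382 .043 -7
```

```text
time: 4.45
tool_pos: [0.5373, 0.2439, 0.0425]
tool_rot: [2.915, 1.571, 1.774]
contact_force: [0.5, 1.1, 0.4]
opening: 0.0218
time: 5.45
tool_pos: [0.5164, 0.1059, 0.0425]
tool_rot: [-1.317, 1.57, -3.014]
contact_force: [0.2, 0.7, -2.0]
opening: 0.0218
(array([-0.013,  0.171,  1.685]), np.float64(-0.026)) [0.5164 0.1059 0.0425] tool y yaw -7.26 q6 0.184 t 5.45
```

```bash
cat > spot.py <<'E'
from meas import *
b,d,t=cam('top');a,ds,s=cam('scene');o,M=tool()
for im,c,bx in((b,t,(280,180,365,245)),(a,s,(100,190,270,260))):
    y=comps(im,yel,bx)
    if y is None: continue
    e=cv2.fitEllipse(y);w=onz(c,[e[0]],.012)[0];print(e,cv2.boundingRect(y),w.round(4),'in tool',(M.T@(w-o['tool_pos'])).round(4))
    r=comps(im,lambda h,S,v:((h<8)|(h>172))&(S>120)&(v>40),(340,200,385,235) if im is b else (115,180,155,222)); print(cv2.boundingRect(r))
save(np.hstack([cv2.resize(b[160:260,280:400],(480,400),interpolation=cv2.INTER_CUBIC),cv2.resize(a[170:270,100:180],(320,400),interpolation=cv2.INTER_CUBIC)]),'c3.png')
E
python3 spot.py
```

```text
((332.0, 218.0), (1.632993221282959, 2.8284270763397217), 135.0) (331, 217, 3, 3) [ 0.5102 -0.0236  0.012 ] in tool [0.0305 0.0099 0.1291]
(352, 210, 20, 17)
((174.26760864257812, 235.36749267578125), (15.37881088256836, 25.41964340209961), 82.69979095458984) (162, 227, 26, 17) [0.5078 0.0017 0.012 ] in tool [0.0305 0.0044 0.1043]
(125, 192, 23, 25)
```

View pics/c3.png

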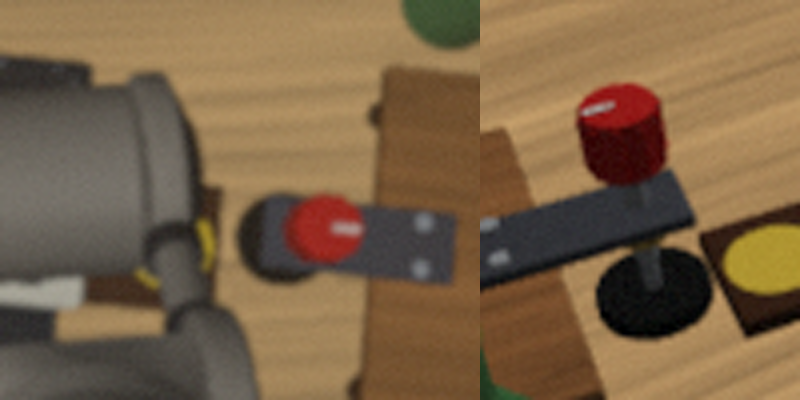

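The scene-view spot-to-foot offset agrees with the planned target within 1 mm. Sliding in.

```bash
python3 -m crank '[{"fingers":-1,"tx":0,"ty":0.03,"tz":0.15,"roll":0},{"fingers":-1,"tx":0,"ty":0.07,"tz":0.45,"roll":0},{"fingers":-1,"tx":0,"ty":0.1,"tz":0.8,"roll":0},{"fingers":-1,"tx":0,"ty":0.15,"tz":1.15,"roll":0},{"fingers":-1,"tx":0,"ty":0.19,"tz":1.45,"roll":0},{"fingers":-1,"tx":0,"ty":0.19,"tz":1.62,"roll":0},{"fingers":-1,"tx":0,"ty":0.19,"tz":1.7,"roll":0},{"fingers":-1,"tx":0,"ty":0.19,"tz":1.7,"roll":0}]' 20
python3 go.py .5147 .0382 .043 -7
sed -i 's/c3.png/c4.png/' spot.py; python3 spot.py
```

```text
time: 6.55
tool_pos: [0.5161, 0.0384, 0.0425]
tool_rot: [-0.153, 1.571, -1.846]
contact_force: [0.4, -1.1, 0.2]
opening: 0.0222
(array([-0.012, -0.033,  0.01 ]), np.float64(-0.001)) [0.5161 0.0384 0.0425] tool y yaw -7.01 q6 0.049 t 6.55
((151.5, 254.0), (1.5895541906356812, 3.845052480697632), 65.99360656738281) (150, 253, 4, 3) [ 0.5332 -0.0634  0.012 ] in tool [0.0305 0.0294 0.0993]
(126, 192, 22, 25)
```

View pics/c4.png

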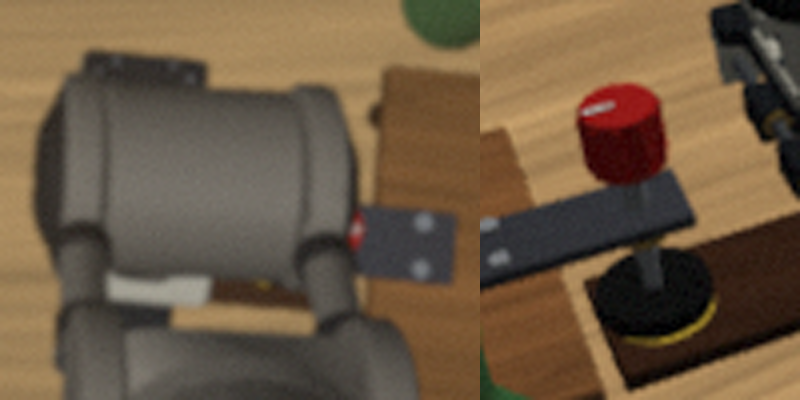

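The scene view shows the foot over the spot with only a thin crescent at the near side, as expected for the oblique view. I'll let go and lift.

```bash
python3 -m crank '[{"fingers":1,"tx":0,"ty":0,"tz":0,"roll":0},{"fingers":1,"tx":0,"ty":0,"tz":0,"roll":0},{"fingers":1,"tx":0,"ty":0,"tz":0,"roll":0},{"fingers":1,"tx":0,"ty":0,"tz":0,"roll":0},{"fingers":1,"tx":-0.3,"ty":0,"tz":0,"roll":0},{"fingers":1,"tx":-1.2,"ty":0,"tz":0,"roll":0},{"fingers":1,"tx":-2.5,"ty":0,"tz":0,"roll":-0.9},{"fingers":1,"tx":-3.9,"ty":0,"tz":0,"roll":-1.9}]' 20
python3 -m crank '[{"fingers":1,"tx":0,"ty":0,"tz":0,"roll":-1},{"fingers":1,"tx":0,"ty":0,"tz":0,"roll":-2},{"fingers":1,"tx":0,"ty":0,"tz":0,"roll":-3},{"fingers":1,"tx":0,"ty":0,"tz":0,"roll":-4},{"fingers":1,"tx":0,"ty":0,"tz":0,"roll":-5},{"fingers":1,"tx":0,"ty":0,"tz":0,"roll":-6},{"fingers":1,"tx":0,"ty":0,"tz":0,"roll":-7},{"fingers":1,"tx":0,"ty":0,"tz":0,"roll":-7}]'
python3 - <<'E'
from meas import *
b,d,t=cam('top');a,ds,s=cam('scene')
save(np.hstack([cv2.resize(b[160:260,260:380],(480,400),interpolation=cv2.INTER_CUBIC),cv2.resize(a[170:270,100:180],(320,400),interpolation=cv2.INTER_CUBIC)]),'c5.png')
E
python3 go.py .502 -.0655 .2 139
```

```text
time: 7.65
tool_pos: [0.5157, 0.0387, 0.2006]
tool_rot: [-2.332, 1.571, 2.595]
contact_force: [0.6, 0.2, -0.6]
opening: 0.0911
time: 8.65
tool_pos: [0.5161, 0.0387, 0.1993]
tool_rot: [0.243, 1.57, 0.102]
contact_force: [-0.2, -0.3, 0.3]
opening: 0.0916
(array([-0.026, -2.629,  0.023]), np.float64(-5.722)) [0.5161 0.0387 0.199 ] tool y yaw 81.78 q6 -1.501 t 8.75
```

View pics/c5.png

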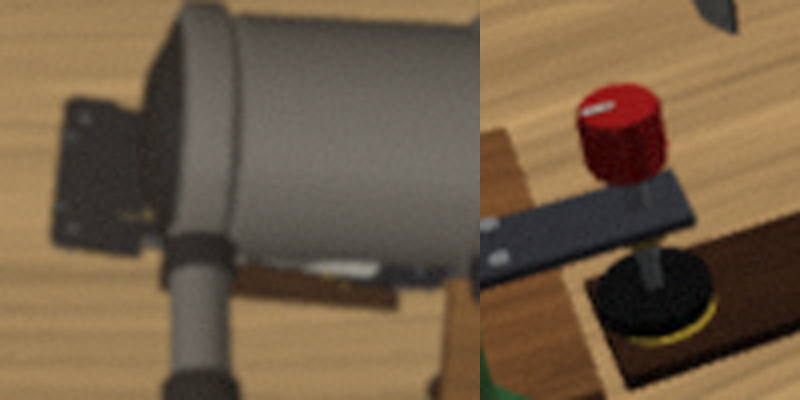

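The pad stayed put after release. Next, move over the knob while rolling back.

```bash
python3 -m crank '[{"fingers":1,"tx":0,"ty":-0.5,"tz":0,"roll":-1},{"fingers":1,"tx":0,"ty":-1.1,"tz":0,"roll":-2},{"fingers":1,"tx":0,"ty":-1.7,"tz":0.02,"roll":-3},{"fingers":1,"tx":0,"ty":-2.2,"tz":0.02,"roll":-4},{"fingers":1,"tx":0,"ty":-2.63,"tz":0.02,"roll":-5},{"fingers":1,"tx":0,"ty":-2.63,"tz":0.02,"roll":-5.7},{"fingers":1,"tx":0,"ty":-2.63,"tz":0.02,"roll":-5.7},{"fingers":1,"tx":0,"ty":-2.63,"tz":0.02,"roll":-5.7}]'
python3 go.py .502 -.0655 .14 139
python3 - <<'E'
from meas import *
a,ds,s=cam('scene');save(cv2.resize(a[120:270,60:220],(640,600),interpolation=cv2.INTER_CUBIC),'c6.png')
E
```

```text
time: 9.75
tool_pos: [0.5023, -0.0654, 0.1986]
tool_rot: [-0.185, 1.571, 0.667]
contact_force: [0.2, -0.2, -0.5]
opening: 0.092
(array([ 1.465,  0.004, -0.007]), np.float64(-0.02)) [ 0.5023 -0.0654  0.1986] tool y yaw 138.8 q6 -2.704 t 9.75
```

View pics/c6.png

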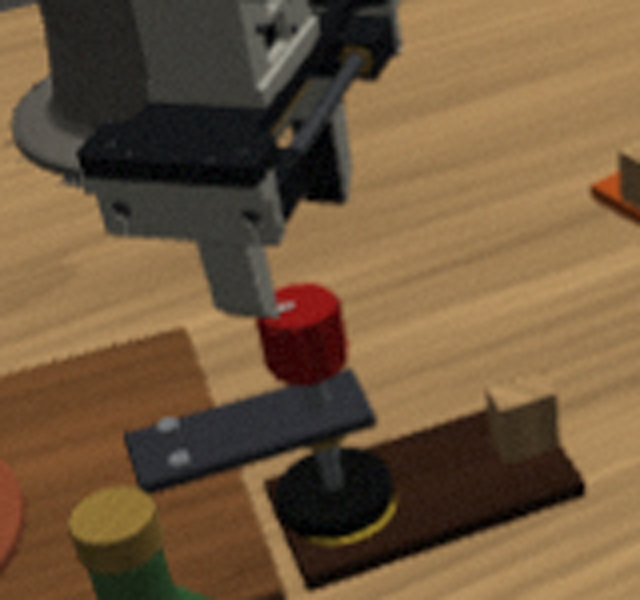

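The gripper is centred over the knob. Descend, then grip gently in a second call.

```bash
python3 -m crank '[{"fingers":1,"tx":0.3,"ty":0,"tz":0,"roll":0},{"fingers":1,"tx":0.8,"ty":0,"tz":0,"roll":0},{"fingers":1,"tx":1.2,"ty":0,"tz":0,"roll":0},{"fingers":1,"tx":1.46,"ty":0,"tz":0,"roll":0},{"fingers":1,"tx":1.46,"ty":0,"tz":0,"roll":0},{"fingers":-1,"tx":1.46,"ty":0,"tz":0,"roll":0},{"fingers":-1,"tx":1.46,"ty":0,"tz":0,"roll":0},{"fingers":-1,"tx":1.46,"ty":0,"tz":0,"roll":0}]' 15
python3 -m crank '[{"fingers":-1,"tx":0,"ty":0,"tz":0,"roll":0},{"fingers":-1,"tx":0,"ty":0,"tz":0,"roll":0},{"fingers":-1,"tx":0,"ty":0,"tz":0,"roll":0},{"fingers":-1,"tx":0,"ty":0,"tz":0,"roll":0},{"fingers":-1,"tx":0,"ty":0,"tz":0,"roll":0},{"fingers":-1,"tx":0,"ty":0,"tz":0,"roll":0},{"fingers":-1,"tx":0,"ty":0,"tz":0,"roll":0},{"fingers":-1,"tx":0,"ty":0,"tz":0,"roll":0}]' 15
cat > st.py <<'E'
from meas import *
o,M=tool();print('t',o['time'],o['tool_pos'].round(4),'yaw',np.degrees(np.arctan2(M[1,1],M[0,1])).round(2),'q6',o['qpos'][5].round(4),'F',o['contact_force'].round(2),'T',o['torque'].round(4),'j6',o['joint_efforts'][5].round(4),'op',o['opening'])
E
python3 st.py
```

```text
time: 10.8
tool_pos: [0.5025, -0.0657, 0.1405]
tool_rot: [-1.039, 1.57, -0.184]
contact_force: [-0.4, -1.1, -0.2]
opening: 0.0669
time: 11.8
tool_pos: [0.5054, -0.0682, 0.1405]
tool_rot: [-1.412, 1.562, -0.557]
contact_force: [10.3, -10.7, -8.3]
opening: 0.0377
t 11.8 [ 0.5054 -0.0682  0.1405] yaw 138.98 q6 -2.7072 F [ 10.29 -10.69  -8.26] T [-1.5199 -1.4439  0.0256] j6 0.006 op 0.037690823283845355
```

The grip shifted the arm ~3.9 mm along the jaws, so the axis is slightly off. I'll take the strain out and turn 60° (≤2 mm sink) to learn the axis.

```bash
python3 -m crank '[{"fingers":-1,"tx":0,"ty":-0.05,"tz":0,"roll":0},{"fingers":-1,"tx":0,"ty":-0.1,"tz":0,"roll":0},{"fingers":-1,"tx":0,"ty":-0.1,"tz":0,"roll":0},{"fingers":-1,"tx":0,"ty":-0.1,"tz":0,"roll":0},{"fingers":-1,"tx":0,"ty":-0.1,"tz":0,"roll":0},{"fingers":-1,"tx":0,"ty":-0.1,"tz":0,"roll":0},{"fingers":-1,"tx":0,"ty":-0.1,"tz":0,"roll":0},{"fingers":-1,"tx":0,"ty":-0.1,"tz":0,"roll":0}]' 15 >/dev/null
python3 st.py
python3 -m crank '[{"fingers":-1,"tx":0.01,"ty":0,"tz":0,"roll":1},{"fingers":-1,"tx":0.016,"ty":0,"tz":0,"roll":2},{"fingers":-1,"tx":0.025,"ty":0,"tz":0,"roll":3},{"fingers":-1,"tx":0.033,"ty":0,"tz":0,"roll":4},{"fingers":-1,"tx":0.04,"ty":0,"tz":0,"roll":5},{"fingers":-1,"tx":0.05,"ty":0,"tz":0,"roll":6},{"fingers":-1,"tx":0.05,"ty":0,"tz":0,"roll":6},{"fingers":-1,"tx":0.05,"ty":0,"tz":0,"roll":6}]' 15 >/dev/null
python3 st.py
```

```text
t 12.8 [ 0.5057 -0.0685  0.1404] yaw 139.0 q6 -2.7106 F [ 3.27 -2.96  2.34] T [-0.5008 -0.3171 -0.0276] j6 -0.0113 op 0.03797597110921936
t 13.8 [ 0.5058 -0.0688  0.1384] yaw 78.99 q6 -1.6633 F [ 3.65 -5.54  1.81] T [-0.809  -0.5757 -0.0232] j6 -0.0356 op 0.037615857312705184
```

Axis in the robot frame ≈ (0.506, −0.069). I'll check the spot against that with the visible yellow rim, in the scene camera.

```bash
cat > rim.py <<'E'
from meas import *
from scipy.optimize import least_squares
a,ds,s=cam('scene')
u0,v0,f=120,225,6
A=cv2.resize(a[v0:270,u0:185],None,fx=f,fy=f,interpolation=cv2.INTER_CUBIC)
h=cv2.cvtColor(A,cv2.COLOR_RGB2HSV).astype(int);H,S,V=np.moveaxis(h,2,0)
Y=(H>18)&(H<34)&(S>150)&(V>70)
L=cv2.connectedComponentsWithStats(Y.astype(np.uint8));i=1+np.argmax(L[2][1:,4]);Y=L[1]==i
pts=[(x,np.where(Y[:,x])[0].max()) for x in range(Y.shape[1]) if Y[:,x].any()]
uv=np.array(pts,float)/f+[u0,v0]-.5+.5/f
w=onz(s,uv,.012)[:,:2]
r=least_squares(lambda c:np.hypot(*(w-c).T)-.028,[.507,-.067]);print('spot centre scene frame',r.x.round(4),'rms',np.sqrt(np.mean(r.fun**2)),len(w),uv.min(0),uv.max(0))
B=(V<40)&(S<120); B=cv2.morphologyEx(B.astype(np.uint8),cv2.MORPH_OPEN,np.ones((5,5)))
c=max(cv2.findContours(B,0,1)[0],key=cv2.contourArea);e=cv2.fitEllipse(cv2.convexHull(c));print('black ellipse',np.array(e[0])/f+[u0,v0],np.array(e[1])/f,e[2])
for z in(.018,.021,.024):print(z,onz(s,[np.array(e[0])/f+[u0,v0]-.5+.5/f],z).round(4))
save(A,'rim.png')
E
python3 rim.py; python3 st.py
```

```text
spot centre scene frame [ 0.5045 -0.0641] rms 0.0004162182521079486 71 [146.75       247.08333333] [158.41666667 255.25      ]
black ellipse [143.31788127 243.72491455] [20.68348694 30.62383779] 72.68197631835938
0.018 [[ 0.4991 -0.0671  0.018 ]]
0.021 [[ 0.5023 -0.068   0.021 ]]
0.024 [[ 0.5056 -0.0689  0.024 ]]
t 13.85 [ 0.5058 -0.0688  0.1384] yaw 78.98 q6 -1.6633 F [ 3.33 -5.09  2.12] T [-0.7806 -0.528  -0.0786] j6 -0.0513 op 0.03782042592354214
```

View pics/rim.png

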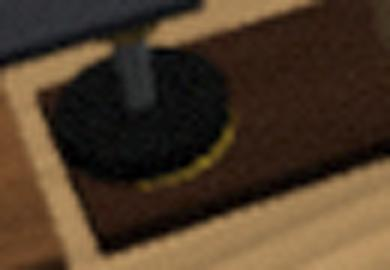

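The rim suggests the spot sits ~3 mm short (toward the grip). There is time, so I'll release the knob and re-grip the pad to nudge it.

```bash
python3 -m crank '[{"fingers":1,"tx":0,"ty":0,"tz":0,"roll":0},{"fingers":1,"tx":0,"ty":0,"tz":0,"roll":0},{"fingers":1,"tx":0,"ty":0,"tz":0,"roll":0},{"fingers":1,"tx":0,"ty":0,"tz":0,"roll":0},{"fingers":1,"tx":-0.3,"ty":0,"tz":0,"roll":0},{"fingers":1,"tx":-0.9,"ty":0,"tz":0,"roll":0},{"fingers":1,"tx":-1.5,"ty":0,"tz":0,"roll":0},{"fingers":1,"tx":-1.6,"ty":0.2,"tz":0,"roll":0.9}]' 15
python3 -m crank '[{"fingers":1,"tx":0,"ty":0.4,"tz":0,"roll":1},{"fingers":1,"tx":0,"ty":1,"tz":0,"roll":2},{"fingers":1,"tx":0,"ty":1.6,"tz":0,"roll":3},{"fingers":1,"tx":0,"ty":2.1,"tz":0,"roll":4},{"fingers":1,"tx":0,"ty":2.4,"tz":0,"roll":5},{"fingers":1,"tx":0,"ty":2.4,"tz":0,"roll":6},{"fingers":1,"tx":0,"ty":2.4,"tz":0,"roll":7},{"fingers":1,"tx":0,"ty":2.4,"tz":0,"roll":7.7}]' 
python3 go.py .516 .0386 .043 -7
```

```text
time: 14.85
tool_pos: [0.5078, -0.0608, 0.2048]
tool_rot: [0.084, 1.567, -0.269]
contact_force: [-0.4, -0.2, 0.4]
opening: 0.0918
time: 15.85
tool_pos: [0.5397, 0.0299, 0.203]
tool_rot: [1.752, 1.57, 0.055]
contact_force: [-0.1, 0.1, 0.5]
opening: 0.0919
(array([ 3.999, -0.619, -0.139]), np.float64(-0.026)) [0.5397 0.0299 0.203 ] tool y yaw -7.26 q6 0.04 t 15.85
```

```bash
python3 -m crank '[{"fingers":1,"tx":0.5,"ty":-0.62,"tz":-0.14,"roll":0},{"fingers":1,"tx":1.6,"ty":-0.62,"tz":-0.14,"roll":0},{"fingers":1,"tx":2.8,"ty":-0.62,"tz":-0.14,"roll":0},{"fingers":1,"tx":3.6,"ty":-0.62,"tz":-0.14,"roll":0},{"fingers":1,"tx":4,"ty":-0.62,"tz":-0.14,"roll":0},{"fingers":-1,"tx":4,"ty":-0.62,"tz":-0.14,"roll":0},{"fingers":-1,"tx":4,"ty":-0.62,"tz":-0.14,"roll":0},{"fingers":-1,"tx":4,"ty":-0.62,"tz":-0.14,"roll":0}]' 15
python3 -m crank '[{"fingers":-1,"tx":0,"ty":0,"tz":0,"roll":0},{"fingers":-1,"tx":0,"ty":0,"tz":0,"roll":0},{"fingers":-1,"tx":0,"ty":0,"tz":0,"roll":0},{"fingers":-1,"tx":0,"ty":0,"tz":0,"roll":0},{"fingers":-1,"tx":0,"ty":0,"tz":0,"roll":0},{"fingers":-1,"tx":0,"ty":0.03,"tz":0.04,"roll":0},{"fingers":-1,"tx":0,"ty":0.04,"tz":0.08,"roll":0},{"fingers":-1,"tx":0,"ty":0.04,"tz":0.08,"roll":0}]' 20
python3 st.py; python3 rim.py
```

```text
time: 16.85
tool_pos: [0.5166, 0.0384, 0.0434]
tool_rot: [1.657, 1.568, -0.036]
contact_force: [-0.3, -0.7, 0.8]
opening: 0.0667
time: 17.85
tool_pos: [0.517, 0.0349, 0.0421]
tool_rot: [2.061, 1.571, 0.368]
contact_force: [-0.2, 0.5, -0.5]
opening: 0.0218
t 17.85 [0.517  0.0349 0.0421] yaw -7.01 q6 0.0418 F [-0.18  0.53 -0.49] T [ 0.0176  0.0555 -0.0624] j6 -0.0345 op 0.021750653845725536
spot centre scene frame [ 0.5057 -0.0688] rms 0.0003701892945052568 134 [132.25       251.91666667] [154.41666667 256.91666667]
black ellipse [143.82316081 243.47176488] [20.55844116 30.34585063] 77.90328979492188
0.018 [[ 0.4989 -0.0659  0.018 ]]
0.021 [[ 0.5022 -0.0668  0.021 ]]
0.024 [[ 0.5055 -0.0677  0.024 ]]
```

The yellow crescent is now symmetric about the foot, so the spot is centred. Release and go back to the knob.

```bash
python3 -m crank '[{"fingers":1,"tx":0,"ty":0,"tz":0,"roll":0},{"fingers":1,"tx":0,"ty":0,"tz":0,"roll":0},{"fingers":1,"tx":0,"ty":0,"tz":0,"roll":0},{"fingers":1,"tx":0,"ty":0,"tz":0,"roll":0},{"fingers":1,"tx":-0.3,"ty":0,"tz":0,"roll":0},{"fingers":1,"tx":-1.2,"ty":0,"tz":0,"roll":0},{"fingers":1,"tx":-2.5,"ty":0,"tz":0,"roll":-0.9},{"fingers":1,"tx":-3.9,"ty":0,"tz":0,"roll":-1.9}]' 15 >/dev/null
python3 -m crank '[{"fingers":1,"tx":0,"ty":0,"tz":0,"roll":-1},{"fingers":1,"tx":0,"ty":0,"tz":0,"roll":-2},{"fingers":1,"tx":0,"ty":0,"tz":0,"roll":-3},{"fingers":1,"tx":0,"ty":0,"tz":0,"roll":-4},{"fingers":1,"tx":0,"ty":0,"tz":0,"roll":-5},{"fingers":1,"tx":0,"ty":0,"tz":0,"roll":-6},{"fingers":1,"tx":0,"ty":0,"tz":0,"roll":-6.7},{"fingers":1,"tx":0,"ty":0,"tz":0,"roll":-6.7}]'
python3 go.py .506 -.069 .138 79
```

```text
time: 19.9
tool_pos: [0.5169, 0.0351, 0.1989]
tool_rot: [0.207, 1.57, 0.013]
contact_force: [-0.4, 1.1, -0.1]
opening: 0.0917
(array([ 1.522, -2.606,  0.231]), np.float64(-0.007)) [0.5169 0.0351 0.1989] tool y yaw 78.93 q6 -1.458 t 19.9
```

```bash
python3 -m crank '[{"fingers":1,"tx":0,"ty":-0.8,"tz":0.1,"roll":0},{"fingers":1,"tx":0,"ty":-1.8,"tz":0.2,"roll":0},{"fingers":1,"tx":0,"ty":-2.6,"tz":0.23,"roll":0},{"fingers":1,"tx":0,"ty":-2.6,"tz":0.23,"roll":0},{"fingers":1,"tx":0.4,"ty":-2.6,"tz":0.23,"roll":0},{"fingers":1,"tx":1.0,"ty":-2.6,"tz":0.23,"roll":0},{"fingers":1,"tx":1.52,"ty":-2.6,"tz":0.23,"roll":0},{"fingers":1,"tx":1.52,"ty":-2.6,"tz":0.23,"roll":0}]'
python3 -m crank '[{"fingers":-1,"tx":0,"ty":0,"tz":0,"roll":0},{"fingers":-1,"tx":0,"ty":0,"tz":0,"roll":0},{"fingers":-1,"tx":0,"ty":0,"tz":0,"roll":0},{"fingers":-1,"tx":0,"ty":0,"tz":0,"roll":0},{"fingers":-1,"tx":0,"ty":0,"tz":0,"roll":0},{"fingers":-1,"tx":0,"ty":0,"tz":0,"roll":0},{"fingers":-1,"tx":0,"ty":0,"tz":0,"roll":0},{"fingers":-1,"tx":0,"ty":0,"tz":0,"roll":0}]' 15 >/dev/null
python3 st.py
```

```text
time: 20.9
tool_pos: [0.5053, -0.0676, 0.1364]
tool_rot: [2.933, 1.568, 2.74]
contact_force: [0.0, 0.4, 0.4]
opening: 0.0918
t 21.9 [ 0.506  -0.069   0.1373] yaw 78.99 q6 -1.664 F [-1.31 -1.87 -0.39] T [-0.3125  0.1569  0.0246] j6 0.0003 op 0.037588594223236585
```

```bash
cat > feel.py <<'E'
from meas import *
T=[];J=[]
o=observe();T.append(o['torque'][2]);J.append(o['joint_efforts'][5])
for i in range(4):
    read_camera('scene');o=observe();T.append(o['torque'][2]);J.append(o['joint_efforts'][5])
print('t',round(o['time'],2),'q6',o['qpos'][5].round(4),'Tz',np.mean(T).round(3),'sd',np.std(T).round(3),'j6',np.round(J,3),'mean',np.mean(J).round(4),'F',o['contact_force'].round(1),'pos',o['tool_pos'].round(4))
E
python3 feel.py
python3 -m crank '[{"fingers":-1,"tx":0.002,"ty":0,"tz":0,"roll":0.25},{"fingers":-1,"tx":0.004,"ty":0,"tz":0,"roll":0.5},{"fingers":-1,"tx":0.006,"ty":0,"tz":0,"roll":0.75},{"fingers":-1,"tx":0.008,"ty":0,"tz":0,"roll":1},{"fingers":-1,"tx":0.01,"ty":0,"tz":0,"roll":1.25},{"fingers":-1,"tx":0.012,"ty":0,"tz":0,"roll":1.5},{"fingers":-1,"tx":0.014,"ty":0,"tz":0,"roll":1.75},{"fingers":-1,"tx":0.016,"ty":0,"tz":0,"roll":2}]' 15 >/dev/null
python3 feel.py
```

```text
t 22.1 q6 -1.664 Tz 0.001 sd 0.019 j6 [ 0.    -0.001 -0.002 -0.003 -0.003] mean -0.0019 F [-0.7 -2.   1.1] pos [ 0.5061 -0.069   0.1374]
t 23.3 q6 -1.3158 Tz -0.03 sd 0.04 j6 [-0.413 -0.14   0.299  0.09  -0.012] mean -0.0351 F [-1.1 -4.5  1.1] pos [ 0.506  -0.0691  0.1367]
```

```bash
sed -i 's/range(4)/range(3)/' feel.py
for i in 1; do python3 -m crank '[{"fingers":-1,"tx":0.004,"ty":0,"tz":0,"roll":0.5},{"fingers":-1,"tx":0.008,"ty":0,"tz":0,"roll":0.9},{"fingers":-1,"tx":0.012,"ty":0,"tz":0,"roll":1.2},{"fingers":-1,"tx":0.014,"ty":0,"tz":0,"roll":1.4},{"fingers":-1,"tx":0.016,"ty":0,"tz":0,"roll":1.5},{"fingers":-1,"tx":0.016,"ty":0,"tz":0,"roll":1.5},{"fingers":-1,"tx":0.016,"ty":0,"tz":0,"roll":1.5},{"fingers":-1,"tx":0.016,"ty":0,"tz":0,"roll":1.5}]' 15 >/dev/null; done
python3 feel.py
python3 -m crank '[{"fingers":-1,"tx":0.004,"ty":0,"tz":0,"roll":0.5},{"fingers":-1,"tx":0.008,"ty":0,"tz":0,"roll":0.9},{"fingers":-1,"tx":0.012,"ty":0,"tz":0,"roll":1.2},{"fingers":-1,"tx":0.014,"ty":0,"tz":0,"roll":1.4},{"fingers":-1,"tx":0.016,"ty":0,"tz":0,"roll":1.5},{"fingers":-1,"tx":0.016,"ty":0,"tz":0,"roll":1.5},{"fingers":-1,"tx":0.016,"ty":0,"tz":0,"roll":1.5},{"fingers":-1,"tx":0.016,"ty":0,"tz":0,"roll":1.5}]' 15 >/dev/null
python3 feel.py
```

```text
t 24.45 q6 -1.0539 Tz -0.066 sd 0.039 j6 [-0.032 -0.032 -0.032 -0.032] mean -0.0323 F [-1.8 -5.4  3.1] pos [ 0.5059 -0.0692  0.1361]
t 25.6 q6 -0.7921 Tz -0.027 sd 0.029 j6 [-0.035 -0.034 -0.035 -0.034] mean -0.0345 F [-2.  -6.1  3.8] pos [ 0.5059 -0.0693  0.1356]
```

Clean signal: static j6 ≈ −0.034 when free. Keep going.

```bash
python3 -m crank '[{"fingers":-1,"tx":0.003,"ty":0,"tz":0,"roll":0.5},{"fingers":-1,"tx":0.006,"ty":0,"tz":0,"roll":0.9},{"fingers":-1,"tx":0.01,"ty":0,"tz":0,"roll":1.2},{"fingers":-1,"tx":0.012,"ty":0,"tz":0,"roll":1.4},{"fingers":-1,"tx":0.012,"ty":0,"tz":0,"roll":1.5},{"fingers":-1,"tx":0.012,"ty":0,"tz":0,"roll":1.5},{"fingers":-1,"tx":0.012,"ty":0,"tz":0,"roll":1.5},{"fingers":-1,"tx":0.012,"ty":0,"tz":0,"roll":1.5}]' 15 >/dev/null
python3 feel.py
```

```text
t 26.75 q6 -0.5303 Tz -0.035 sd 0.022 j6 [-0.036 -0.036 -0.036 -0.036] mean -0.0361 F [-3.4 -5.1  3.4] pos [ 0.5057 -0.0693  0.1351]
```

```bash
python3 -m crank '[{"fingers":-1,"tx":0.003,"ty":0,"tz":0,"roll":0.5},{"fingers":-1,"tx":0.006,"ty":0,"tz":0,"roll":0.9},{"fingers":-1,"tx":0.01,"ty":0,"tz":0,"roll":1.2},{"fingers":-1,"tx":0.012,"ty":0,"tz":0,"roll":1.4},{"fingers":-1,"tx":0.012,"ty":0,"tz":0,"roll":1.5},{"fingers":-1,"tx":0.012,"ty":0,"tz":0,"roll":1.5},{"fingers":-1,"tx":0.012,"ty":0,"tz":0,"roll":1.5},{"fingers":-1,"tx":0.012,"ty":0,"tz":0,"roll":1.5}]' 15 >/dev/null
python3 feel.py
```

```text
t 27.9 q6 -0.2686 Tz -0.068 sd 0.024 j6 [-0.037 -0.037 -0.037 -0.037] mean -0.037 F [-4.1 -5.7  3.7] pos [ 0.5056 -0.0693  0.1346]
```

```bash
python3 -m crank '[{"fingers":-1,"tx":0.003,"ty":0,"tz":0,"roll":0.5},{"fingers":-1,"tx":0.006,"ty":0,"tz":0,"roll":0.9},{"fingers":-1,"tx":0.01,"ty":0,"tz":0,"roll":1.2},{"fingers":-1,"tx":0.012,"ty":0,"tz":0,"roll":1.4},{"fingers":-1,"tx":0.012,"ty":0,"tz":0,"roll":1.5},{"fingers":-1,"tx":0.012,"ty":0,"tz":0,"roll":1.5},{"fingers":-1,"tx":0.012,"ty":0,"tz":0,"roll":1.5},{"fingers":-1,"tx":0.012,"ty":0,"tz":0,"roll":1.5}]' 15 >/dev/null
python3 feel.py
```

```text
t 29.05 q6 -0.0068 Tz -0.046 sd 0.019 j6 [-0.038 -0.038 -0.038 -0.038] mean -0.0383 F [-3.9 -5.5  4. ] pos [ 0.5055 -0.0693  0.1341]
```

```bash
python3 -m crank '[{"fingers":-1,"tx":0.003,"ty":0,"tz":0,"roll":0.5},{"fingers":-1,"tx":0.006,"ty":0,"tz":0,"roll":0.9},{"fingers":-1,"tx":0.01,"ty":0,"tz":0,"roll":1.2},{"fingers":-1,"tx":0.012,"ty":0,"tz":0,"roll":1.4},{"fingers":-1,"tx":0.012,"ty":0,"tz":0,"roll":1.5},{"fingers":-1,"tx":0.012,"ty":0,"tz":0,"roll":1.5},{"fingers":-1,"tx":0.012,"ty":0,"tz":0,"roll":1.5},{"fingers":-1,"tx":0.012,"ty":0,"tz":0,"roll":1.5}]' 15 >/dev/null
python3 feel.py
```

```text
t 30.2 q6 0.255 Tz -0.03 sd 0.025 j6 [-0.04 -0.04 -0.04 -0.04] mean -0.0398 F [-4.5 -5.9  4.1] pos [ 0.5054 -0.0693  0.1336]
```

```bash
python3 -m crank '[{"fingers":-1,"tx":0.003,"ty":0,"tz":0,"roll":0.5},{"fingers":-1,"tx":0.006,"ty":0,"tz":0,"roll":0.9},{"fingers":-1,"tx":0.01,"ty":0,"tz":0,"roll":1.2},{"fingers":-1,"tx":0.012,"ty":0,"tz":0,"roll":1.4},{"fingers":-1,"tx":0.012,"ty":0,"tz":0,"roll":1.5},{"fingers":-1,"tx":0.012,"ty":0,"tz":0,"roll":1.5},{"fingers":-1,"tx":0.012,"ty":0,"tz":0,"roll":1.5},{"fingers":-1,"tx":0.012,"ty":0,"tz":0,"roll":1.5}]' 15 >/dev/null
python3 feel.py
```

```text
t 31.35 q6 0.5168 Tz -0.025 sd 0.019 j6 [-0.041 -0.041 -0.041 -0.041] mean -0.0411 F [-3.8 -5.   4.5] pos [ 0.5053 -0.0692  0.1331]
```

```bash
python3 -m crank '[{"fingers":-1,"tx":0.003,"ty":0,"tz":0,"roll":0.3},{"fingers":-1,"tx":0.006,"ty":0,"tz":0,"roll":0.6},{"fingers":-1,"tx":0.008,"ty":0,"tz":0,"roll":0.8},{"fingers":-1,"tx":0.008,"ty":0,"tz":0,"roll":0.9},{"fingers":-1,"tx":0.008,"ty":0,"tz":0,"roll":1},{"fingers":-1,"tx":0.008,"ty":0,"tz":0,"roll":1},{"fingers":-1,"tx":0.008,"ty":0,"tz":0,"roll":1},{"fingers":-1,"tx":0.008,"ty":0,"tz":0,"roll":1}]' 15 >/dev/null
python3 feel.py
```

```text
t 32.5 q6 0.6914 Tz -0.011 sd 0.018 j6 [-0.041 -0.041 -0.041 -0.041] mean -0.0411 F [-5.1 -4.5  4.2] pos [ 0.5053 -0.0691  0.1328]
```

```bash
python3 -m crank '[{"fingers":-1,"tx":0.003,"ty":0,"tz":0,"roll":0.3},{"fingers":-1,"tx":0.006,"ty":0,"tz":0,"roll":0.6},{"fingers":-1,"tx":0.008,"ty":0,"tz":0,"roll":0.8},{"fingers":-1,"tx":0.008,"ty":0,"tz":0,"roll":0.9},{"fingers":-1,"tx":0.008,"ty":0,"tz":0,"roll":1},{"fingers":-1,"tx":0.008,"ty":0,"tz":0,"roll":1},{"fingers":-1,"tx":0.008,"ty":0,"tz":0,"roll":1},{"fingers":-1,"tx":0.008,"ty":0,"tz":0,"roll":1}]' 15 >/dev/null
python3 feel.py
python3 - <<'E'
from meas import *
a,ds,s=cam('scene');save(cv2.resize(a[170:270,90:210],(720,600),interpolation=cv2.INTER_CUBIC),'c7.png')
E
```

```text
t 33.65 q6 0.866 Tz -0.035 sd 0.043 j6 [-0.042 -0.042 -0.042 -0.042] mean -0.0418 F [-5.5 -5.5  4.2] pos [ 0.5052 -0.0691  0.1324]
```

View pics/c7.png

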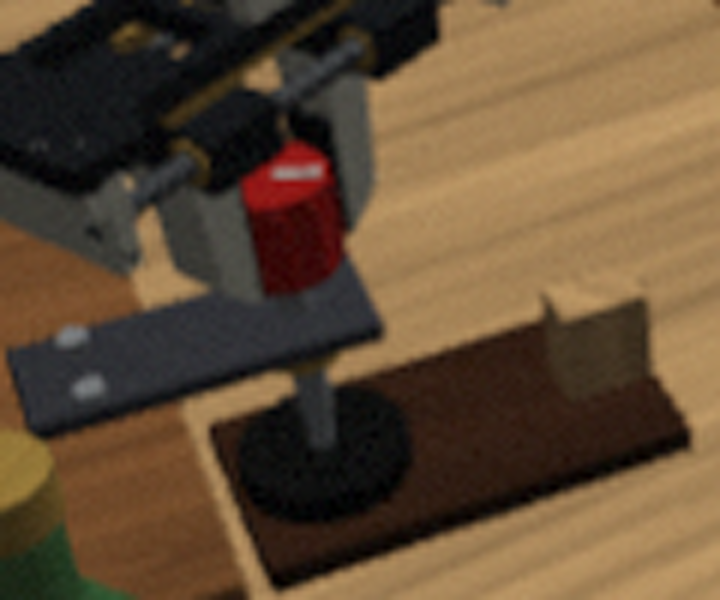

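The white line has swung round with the gripper, and the yellow crescent has vanished: the foot is very near the pad. No torque rise yet, so I'll take smaller steps.

```bash
python3 -m crank '[{"fingers":-1,"tx":0.003,"ty":0,"tz":0,"roll":0.2},{"fingers":-1,"tx":0.005,"ty":0,"tz":0,"roll":0.4},{"fingers":-1,"tx":0.006,"ty":0,"tz":0,"roll":0.6},{"fingers":-1,"tx":0.006,"ty":0,"tz":0,"roll":0.7},{"fingers":-1,"tx":0.006,"ty":0,"tz":0,"roll":0.8},{"fingers":-1,"tx":0.006,"ty":0,"tz":0,"roll":0.8},{"fingers":-1,"tx":0.006,"ty":0,"tz":0,"roll":0.8},{"fingers":-1,"tx":0.006,"ty":0,"tz":0,"roll":0.8}]' 15 >/dev/null
python3 feel.py
```

```text
t 34.85 q6 1.0055 Tz -0.018 sd 0.013 j6 [-0.043 -0.043 -0.043 -0.043] mean -0.0432 F [-5.1 -4.9  4.2] pos [ 0.5052 -0.069   0.1322]
```

```bash
python3 -m crank '[{"fingers":-1,"tx":0.003,"ty":0,"tz":0,"roll":0.2},{"fingers":-1,"tx":0.005,"ty":0,"tz":0,"roll":0.4},{"fingers":-1,"tx":0.006,"ty":0,"tz":0,"roll":0.6},{"fingers":-1,"tx":0.006,"ty":0,"tz":0,"roll":0.7},{"fingers":-1,"tx":0.006,"ty":0,"tz":0,"roll":0.8},{"fingers":-1,"tx":0.006,"ty":0,"tz":0,"roll":0.8},{"fingers":-1,"tx":0.006,"ty":0,"tz":0,"roll":0.8},{"fingers":-1,"tx":0.006,"ty":0,"tz":0,"roll":0.8}]' 15 >/dev/null
python3 feel.py
```

```text
t 36.0 q6 1.1451 Tz -0.029 sd 0.034 j6 [-0.032 -0.032 -0.032 -0.032] mean -0.0316 F [-5.1 -3.8  3.9] pos [ 0.5051 -0.0689  0.1319]
```

Residual torque has changed for the first time. Now a slow constant ramp, 5°, reading the torque while moving.

```bash
python3 -m crank '[{"fingers":-1,"tx":0.001,"ty":0,"tz":0,"roll":0.06},{"fingers":-1,"tx":0.001,"ty":0,"tz":0,"roll":0.12},{"fingers":-1,"tx":0.002,"ty":0,"tz":0,"roll":0.18},{"fingers":-1,"tx":0.002,"ty":0,"tz":0,"roll":0.25},{"fingers":-1,"tx":0.003,"ty":0,"tz":0,"roll":0.31},{"fingers":-1,"tx":0.003,"ty":0,"tz":0,"roll":0.37},{"fingers":-1,"tx":0.004,"ty":0,"tz":0,"roll":0.43},{"fingers":-1,"tx":0.004,"ty":0,"tz":0,"roll":0.5}]' 15 >/dev/null
python3 feel.py
```

```text
t 37.15 q6 1.2324 Tz 0.023 sd 0.061 j6 [-0.074  0.017  0.095  0.025] mean 0.0161 F [-4.7 -4.   3.4] pos [ 0.5051 -0.0689  0.1318]
```

```bash
python3 feel.py
python3 -m crank '[{"fingers":-1,"tx":0.001,"ty":0,"tz":0,"roll":0.15},{"fingers":-1,"tx":0.002,"ty":0,"tz":0,"roll":0.25},{"fingers":-1,"tx":0.003,"ty":0,"tz":0,"roll":0.35},{"fingers":-1,"tx":0.004,"ty":0,"tz":0,"roll":0.42},{"fingers":-1,"tx":0.004,"ty":0,"tz":0,"roll":0.47},{"fingers":-1,"tx":0.004,"ty":0,"tz":0,"roll":0.5},{"fingers":-1,"tx":0.004,"ty":0,"tz":0,"roll":0.5},{"fingers":-1,"tx":0.004,"ty":0,"tz":0,"roll":0.5}]' 15 >/dev/null
python3 feel.py
```

```text
t 37.3 q6 1.2324 Tz 0.025 sd 0.025 j6 [0.025 0.006 0.002 0.002] mean 0.0088 F [-4.4 -3.7  4.8] pos [ 0.5051 -0.0689  0.1318]
t 38.45 q6 1.3196 Tz 0.04 sd 0.029 j6 [0.044 0.043 0.043 0.043] mean 0.0435 F [-5.7 -3.8  4.3] pos [ 0.5051 -0.0689  0.1316]
```

```bash
python3 -m crank '[{"fingers":-1,"tx":0.001,"ty":0,"tz":0,"roll":0.15},{"fingers":-1,"tx":0.002,"ty":0,"tz":0,"roll":0.25},{"fingers":-1,"tx":0.003,"ty":0,"tz":0,"roll":0.35},{"fingers":-1,"tx":0.004,"ty":0,"tz":0,"roll":0.42},{"fingers":-1,"tx":0.004,"ty":0,"tz":0,"roll":0.47},{"fingers":-1,"tx":0.004,"ty":0,"tz":0,"roll":0.5},{"fingers":-1,"tx":0.004,"ty":0,"tz":0,"roll":0.5},{"fingers":-1,"tx":0.004,"ty":0,"tz":0,"roll":0.5}]' 15 >/dev/null
python3 feel.py
```

```text
t 39.6 q6 1.4068 Tz 0.075 sd 0.013 j6 [0.057 0.056 0.056 0.056] mean 0.0565 F [-5.1 -3.6  4.8] pos [ 0.5051 -0.0688  0.1314]
```

```bash
python3 -m crank '[{"fingers":-1,"tx":0.001,"ty":0,"tz":0,"roll":0.15},{"fingers":-1,"tx":0.002,"ty":0,"tz":0,"roll":0.25},{"fingers":-1,"tx":0.003,"ty":0,"tz":0,"roll":0.35},{"fingers":-1,"tx":0.004,"ty":0,"tz":0,"roll":0.42},{"fingers":-1,"tx":0.004,"ty":0,"tz":0,"roll":0.47},{"fingers":-1,"tx":0.004,"ty":0,"tz":0,"roll":0.5},{"fingers":-1,"tx":0.004,"ty":0,"tz":0,"roll":0.5},{"fingers":-1,"tx":0.004,"ty":0,"tz":0,"roll":0.5}]' 15 >/dev/null
python3 feel.py
```

```text
t 40.75 q6 1.4941 Tz 0.056 sd 0.029 j6 [0.07 0.07 0.07 0.07] mean 0.0701 F [-4.5 -2.6  5.6] pos [ 0.5051 -0.0688  0.1313]
```

The torque now rises steadily at ~0.0135 N m per 5° (≈1 N each): a light contact of a few newtons. Let go and retreat upward.

```bash
python3 -m crank '[{"fingers":1,"tx":0,"ty":0,"tz":0,"roll":0},{"fingers":1,"tx":0,"ty":0,"tz":0,"roll":0},{"fingers":1,"tx":0,"ty":0,"tz":0,"roll":0},{"fingers":1,"tx":0,"ty":0,"tz":0,"roll":0},{"fingers":1,"tx":-0.3,"ty":0,"tz":0,"roll":0},{"fingers":1,"tx":-1.0,"ty":0,"tz":0,"roll":0},{"fingers":1,"tx":-2.0,"ty":0,"tz":0,"roll":0},{"fingers":1,"tx":-3.0,"ty":0,"tz":0,"roll":0}]' 15
python3 st.py
python3 - <<'E'
from meas import *
a,ds,s=cam('scene');save(cv2.resize(a[110:360,60:390],(792,600),interpolation=cv2.INTER_CUBIC),'c8.png')
E
```

```text
time: 41.75
tool_pos: [0.506, -0.0687, 0.2533]
tool_rot: [-2.965, 1.57, -0.033]
contact_force: [1.1, 0.6, 0.5]
opening: 0.0922
t 41.75 [ 0.506  -0.0687  0.2533] yaw -102.01 q6 1.495 F [1.07 0.57 0.5 ] T [-0.0148  0.1763  0.013 ] j6 -0.0016 op 0.09221224158554286
```

View pics/c8.png

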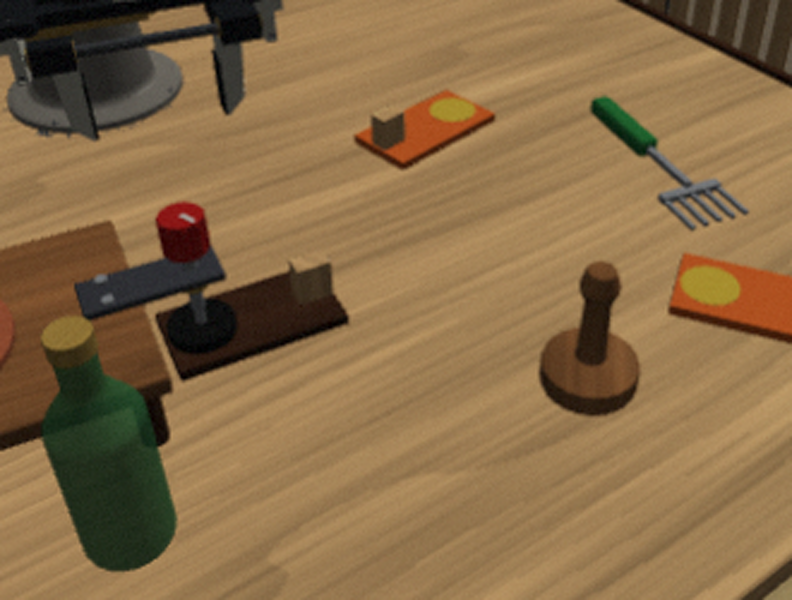

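The gripper is clear of the knob. The foot covers the spot on the pad at crop (200,325), and the bottle, tamper and rake look undisturbed. Handing in.

```bash
python3 -c "
from cell import *
print(hand_in())"
```

```text
the job is handed in; nothing more can be done
None
```

I slid the dark pad under the foot, turned the red knob clockwise until the foot touched it lightly, let go and handed in at about 42 s.

- **Pad position:** The yellow spot was 2–4 mm short at first. I regripped the pad once to nudge it, and the yellow rim then showed evenly around the foot. The two ways I measured the remaining error disagree by a few millimetres, so I expect the spot to be centred to about 2–3 mm.
- **Order:** Before that nudge I had already turned the knob about 60° to find its axis. The foot was still clear of the pad then.
- **Foot contact:** I turned the knob about 240° in all, roughly 8 mm of travel. From about 215–220° the torque began to rise, then settled at about 0.0135 N m per 5°. I estimate a load of 3–5 N. The readings at standstill were ambiguous near first contact, so that figure rests partly on the known travel.
- **Last picture:** The gripper is open and well clear, with no contact force beyond noise. The foot covers the spot, and the bottle, rake and tamper look undisturbed. I did not check the load again after letting go.

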